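# Feel for the latch with a feeler blade and drop the vials

## Robot

A 6-joint arm with a two-finger parallel gripper is mounted at the origin on the work surface. World frame = base frame: x ahead of the robot, y to its left, z up, the work surface at z = 0. Lengths are in m, angles in rad, forces in N, time in s.
With the tool pointing down it reaches from about 0.275 to 0.725 m from the base axis. Payload 5.6 kg.
Tool frame: the origin (TCP) lies at the centre of the arm's flange, where the gripper is bolted on; the fingertips stand 173 mm ahead of it and the grasp point (between the pads) lies 155 mm ahead of it; z points along the fingers, y is the direction in which the jaws open and shut (so a half turn about z gives the same grasp; the last joint's range is limited). The gripper opens to 85 mm and grips with 20 to 120 N. Pads are 22 mm wide; open, the fingers measure 114 mm over their backs; the gripper's body (76 mm by 85 mm) begins 54 mm behind the grasp point. The pads swing forward as they close: fully open they stand 13 mm farther back than shut.
Start: joints at [-0.887, 0.255, 0.108, 0, -1.424, -0.285], TCP at [0.214, -0.507, 0.405] pointing down, gripper open.
Joint ranges: [-2.95, 2.95], [-1.21, 1.97], [-1.09, 1.5], [-2.87, 1.71], [-2.94, -0.07], [-3.05, 3.05]. Speed limits (rad/s): [2.57, 2.57, 3.14, 3.14, 3.14, 3.14].

## Interface

Orientations are given as a 3x3 rotation matrix whose columns are the frame's x, y, z axes.
In Python, from rig import sensors, imaging, job_done gives the robot as it stands. The module is installed in compiled form; this text tells all that it offers.
- The arm moves only by the shell command python3 -m pendant 'ROWS' [FORCE]. ROWS is JSON, a list of rows, each a list of 7 numbers: the turn, a rotation vector about the world's x, y, z in degrees, then the shift along the world's x, y, z in m, then the opening, from 0 (shut) to 1 (fully open). A call has 1 to 12 rows; each row is the pose to reach, as a shift and turn from the pose measured when the call began; what a row does not reach only later rows make up. A row lasts 1/12 s, in which the tool goes at most 41.7 mm and 7.16 degrees, less where a joint would pass 70% of its speed; a pose out of reach is approached as far as the arm can. A call with a gripper value outside its range is refused whole. The fingers move at their own pace and stop on an object; FORCE is the grip in N (left out, the last holds). Time passes only in rows, so rows that repeat a pose let the fingers close. It gives the time, the measured TCP pose, the force and the opening at its end, in the units of the state.
- sensors.sense(): the state, without advancing time (a new reading comes with each control period).
- imaging.grab_frame(name): name is "scene" or "side" or "wrist"; returns (picture, depth): 400x640x3 uint8, blue, green, red; 400x640 float32, m along the optical axis (not along the pixel's ray), 0 where there is no reading.
- imaging.get_calibration(name): a dict with "vfov" (degrees; the focal length in pixels is half the picture's height over the tangent of half this angle, whatever the lens; pixels are square), "cx", "cy" (the principal point, pixels), "distortion" ([k1, k2, p1, p2, k3] as OpenCV has them; the pictures are not rectified), "cam_to_world" (4x4, takes a point from camera to world coordinates); the wrist camera has in their place "tool_from_camera" (4x4, takes a point from camera to tool coordinates, whose origin is the TCP and whose axes are the flange's). Camera axes: x right, y up, looking along -z (the intrinsics and any distortion apply to the point x, -y, -z); pixel columns grow to the right and rows downward; lengths in m; the calibration is good to about 2 mm. A picture is of the moment at which its call begins: read the wrist's pose just before it. get_calibration takes no time and is no camera call.
- job_done(): hands the job in, once; it reports no verdict.
The state is a dict: "time_s": time; "joint_pos": joint angles; "joint_vel": joint speeds; "effort": joint torques, N m; "tcp_pos": TCP position; "ee_rot": TCP orientation; "ft_force": force on the tool from outside, world axes, zero at the start; "ft_torque": the same for the moment, N m; "width": finger opening in m.
Only numpy, scipy, OpenCV 4.12 (cv2) and the standard library are available. Lean on these libraries where they do the work, as an engineer would, in place of code of your own. Each camera call takes 0.05 s, during which the arm holds its last target.

## Task

Empty the drop-bottom vial box into the dish beneath it: take the feeler blade from its stand and slide it down into the box's three slots to feel which one hides the springy floor latch, then press that latch until the floor swings open and the vials drop. One slot is empty and one ends on a stiff sealing pin, which must not be forced in. When the vials lie in the dish, put the blade back upright in its stand, fully home, and let go.

Things in the scene. Friction and masses are not known exactly. Their poses are not given: they have to be found in the camera images.
- blade_grip (a point): Centre of the feeler blade's black handle, 34 (its x) x 16 (its y, grip across this) x 45 mm high; 22.5 mm above the handle's underside (shoulder), 84.5 mm above the tip. z points up from tip to handle. At the start it stands in the stand, shoulder resting on the stand's top. The whole tool weighs about 50 to 90 g.
- blade_tip (a point): Middle of the lower end of the steel blade, same axes as blade_grip. The blade below the shoulder is 62 mm long, 20 mm wide (x), 4 mm thick (y); its last 7 mm are narrowed to 14 x 2.5 mm.
- blade: The feeler blade as one loose body, origin at its tip, same axes as blade_grip.
- stand_mouth (a point): Middle of the slot in the top of the blade's stand, a fixed grey block 60 x 56 x 75 mm (x, y, high) on the table; the point is 75 mm above the table. Slot 26 mm along x, 7 mm along y, 68 mm deep. The stand is left or right of the box and turned about the vertical; z is up.
- slot_a (a point): Middle of the mouth of the slot at +y in the level grey top, 170 mm above the table, of the housing on the robot's side of the vial box; axes are the box's, z up. Slot 26 mm along x, 7 mm along y, cover 10 mm thick, hollow below. Slots a, b, c stand in a row along y, 45 mm apart.
- slot_b (a point): The middle slot, like slot_a. In an unknown order one slot holds the latch pad, one the sealing pin, one nothing down to the blade's full length (its shoulder then stops on the cover). The tops of latch pad and pin lie 22 to 30 mm below the mouth and look alike.
- slot_c (a point): The slot at -y, like slot_a. The latch pad is springy: 2 N at first touch, 0.5 N more per mm, 16 mm of travel; the floor drops at 10 to 11 mm (about 7.5 N), and the pad springs back when let go while the floor stays open. The sealing pin is stiff: 2 N at first touch, 4 N more per mm.
- flag (a joint): Rise (m) of the tamper flag, a small white upright tab on the +y side of the housing: 0 while the seal is whole. It stays down while the pin is only touched; it pops up 0.012 for good, and the job is spoilt, when the pin is forced in 4.5 to 5 mm (about 20 N).
- floor (a joint): Opening angle of the box's hinged aluminium floor (rad): 0 shut, 1.25 hanging open. Floor 96 x 108 mm, 113 mm above the table, hinged on the robot's side. The box over it has white walls and a fixed clear lid, top at 172 mm. Housing and box together measure 190 x 150 mm, legs 200 mm apart.
- dish_mid (a point): Middle of the inside bottom of the green oval dish (about 144 x 150 mm, rim 42 mm high) fixed under the box, 4 mm above the table.
- vial1_mid (a point): Centre of a glass vial with a metal cap, 16 mm across and 36 mm long (along its y), 15 g, lying on the floor of the box at the start.
- vial2_mid (a point): Centre of a glass vial with a metal cap, 16 mm across and 36 mm long (along its y), 15 g, lying on the floor of the box at the start.
- vial3_mid (a point): Centre of a glass vial with a metal cap, 16 mm across and 36 mm long (along its y), 15 g, lying on the floor of the box at the start.
- vial1: The same vial as a body, origin 8 mm below its centre.
- vial2: The same vial as a body, origin 8 mm below its centre.
- vial3: The same vial as a body, origin 8 mm below its centre.

How it is judged:
On the way:
1. the floor of the box swings open while the blade stands in a slot (value of joint floor above 0.6 rad and ((horizontal distance between blade_tip and slot_a below 0.012 m and z of blade_tip in the frame of slot_a below -0.015 m) or (horizontal distance between blade_tip and slot_b below 0.012 m and z of blade_tip in the frame of slot_b below -0.015 m) or (horizontal distance between blade_tip and slot_c below 0.012 m and z of blade_tip in the frame of slot_c below -0.015 m))), for 0.05 s.
At the end, for the whole second after the job is handed in: Floor open beyond 0.9 rad, three vials at rest in the dish (centres within 78 mm of its middle, under 45 mm above its bottom), blade released and still in its stand: tip within 10 mm of the slot's middle, over 52 mm below its mouth, tilt under 0.15 rad (value of joint floor above 0.9 rad and horizontal distance between each of vial1_mid, vial2_mid, vial3_mid and dish_mid below 0.078 m and z of each of vial1_mid, vial2_mid, vial3_mid in the frame of dish_mid below 0.045 m and linear speed of each of vial1, vial2, vial3 below 0.05 m/s and horizontal distance between blade_tip and stand_mouth below 0.01 m and z of blade_tip in the frame of stand_mouth below -0.052 m and angle between blade_grip's own z axis and vertical below 0.15 rad and linear speed of blade below 0.03 m/s); the robot touches nothing.
It fails at once if the sealing pin is forced in almost 5 mm (about 20 N), so that the tamper flag pops up (over 6 mm) (value of joint flag above 0.006 m).
It also fails if it takes over 67 s, if anything falls off the work surface, if the arm or the gripper's body presses on something with over 40 N, if the wrist force passes 120 N, or if a joint passes its speed limit or range.

## Working session

There is one attempt and no reset: what is moved stays moved. The work goes in short steps, Python scripts to look and compute and a shell command to move; the robot and the scene stay as the last step left them, time stands still between calls to the robot, and variables do not carry over. Pictures are saved under pics/ and viewed, and the job is handed in when it is done.

```bash
mkdir -p pics; cat > h.py <<'E'
import numpy as np, cv2, json
from rig import sensors, imaging
def K(c):
    f=200/np.tan(np.radians(c['vfov'])/2)
    return np.array([[f,0,c['cx']],[0,f,c['cy']],[0,0,1.]]),np.array(c['distortion'],float)
def T_of(name,c,s):
    if name!='wrist': return np.array(c['cam_to_world'])
    T=np.eye(4);T[:3,:3]=np.array(s['ee_rot']);T[:3,3]=s['tcp_pos']
    return T@np.array(c['tool_from_camera'])
def shot(name,tag):
    s=sensors.sense();im,d=imaging.grab_frame(name);c=imaging.get_calibration(name)
    cv2.imwrite(f'pics/{tag}.png',im)
    np.savez(f'pics/{tag}.npz',im=im,d=d,T=T_of(name,c,s),K=K(c)[0],D=K(c)[1])
def load(tag): return np.load(f'pics/{tag}.npz')
def cloud(z):
    h,w=z['d'].shape
    u,v=np.meshgrid(np.arange(w),np.arange(h))
    p=cv2.undistortPoints(np.stack([u,v],-1).reshape(-1,1,2).astype(np.float64),z['K'],z['D']).reshape(h,w,2)
    d=z['d'];P=np.stack([p[...,0]*d,-p[...,1]*d,-d],-1)
    W=P@z['T'][:3,:3].T+z['T'][:3,3]
    W[d==0]=np.nan
    return W
def ray_z(z,px,zz):
    p=cv2.undistortPoints(np.array(px,float).reshape(-1,1,2),z['K'],z['D']).reshape(-1,2)
    r=np.c_[p[:,0],-p[:,1],-np.ones(len(p))]@z['T'][:3,:3].T
    o=z['T'][:3,3]; return o+r*((zz-o[2])/r[:,2])[:,None]
def proj(z,W):
    P=(np.atleast_2d(W)-z['T'][:3,3])@z['T'][:3,:3]
    P=P*[1,-1,-1]
    return cv2.projectPoints(P,np.zeros(3),np.zeros(3),z['K'],z['D'])[0].reshape(-1,2)
E
python3 - <<'E'
from h import *
s=sensors.sense();print({k:np.round(v,3).tolist() for k,v in s.items()})
for n in ('scene','side','wrist'):
    shot(n,n+'0');z=load(n+'0');print(n,z['T'].round(3).tolist(),z['D'])
E
```

```text
{'time_s': 0.0, 'joint_pos': [-0.887, 0.256, 0.107, -0.001, -1.424, -0.285], 'joint_vel': [-0.002, -0.0, -0.001, -0.001, 0.001, 0.001], 'effort': [-0.001, -38.663, 23.794, 5.365, -0.006, -0.0], 'tcp_pos': [0.214, -0.507, 0.404], 'ee_rot': [[-0.922, -0.388, -0.001], [-0.388, 0.922, 0.002], [0.0, 0.002, -1.0]], 'ft_force': [-0.093, -0.629, 0.356], 'ft_torque': [0.054, 0.024, 0.006], 'width': 0.085}
scene [[-0.851, -0.428, 0.303, 0.899], [0.524, -0.71, 0.47, 0.482], [0.014, 0.559, 0.829, 1.0], [0.0, 0.0, 0.0, 1.0]] [-0.05701002  0.          0.          0.          0.        ]
side [[-0.873, 0.234, -0.428, 0.072], [-0.487, -0.459, 0.743, 0.806], [-0.022, 0.857, 0.514, 0.693], [0.0, 0.0, 0.0, 1.0]] [-0.03579499  0.          0.          0.          0.        ]
wrist [[-0.389, -0.883, -0.262, 0.147], [0.921, -0.372, -0.113, -0.534], [0.002, -0.286, 0.958, 0.373], [0.0, 0.0, 0.0, 1.0]] [-0.01624917  0.          0.          0.          0.        ]
```

View pics/scene0.png

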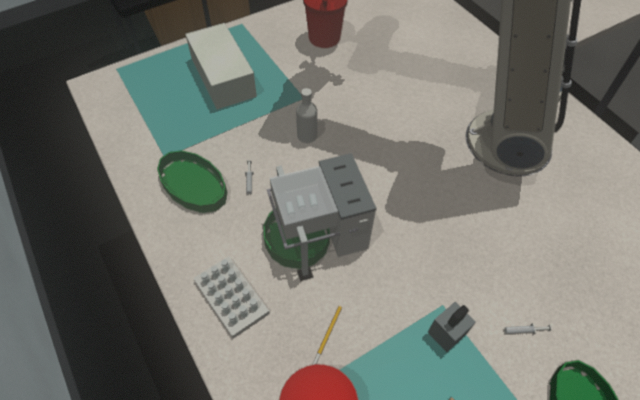

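View pics/side0.png

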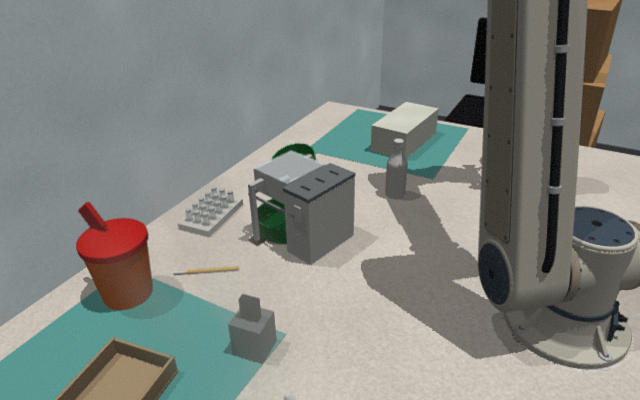

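View pics/wrist0.png

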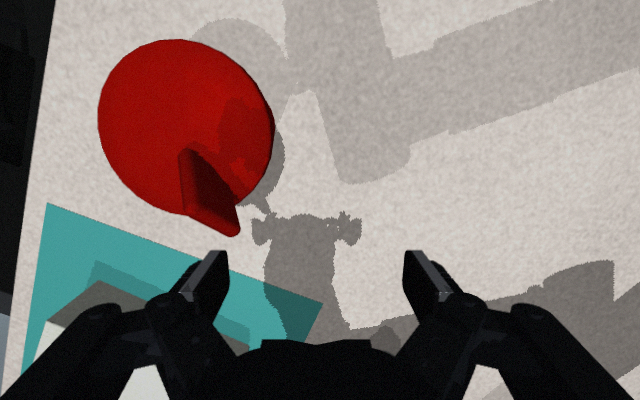

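The scene view shows the box housing with three slots at about (341,165), (347,183) and (354,201). The stand is at (452,325) with the handle at (458,315). The wrist view does not show either yet.

```bash
python3 - <<'E'
from h import *
for t,pts in (('scene0',[(341,165),(347,183),(354,201),(340,155),(435,325),(470,322),(458,312),(450,322)]),('side0',[(322,181),(250,300),(262,318),(238,322)])):
    z=load(t);W=cloud(z)
    for p in pts: print(t,p,np.nanmedian(W[p[1]-1:p[1]+2,p[0]-1:p[0]+2].reshape(-1,3),0).round(4))
z=load('scene0');W=cloud(z)
# housing top: z 0.16-0.176
m=(abs(W[...,2]-.170)<.008);m[:, :300]=0;m[:,385:]=0;m[:140]=0;m[250:]=0
g=z['im'].max(2)
ys,xs=np.nonzero(m);print(len(xs),g[m].mean())
im=cv2.resize(z['im'][140:260,250:400],None,fx=5,fy=5,interpolation=cv2.INTER_CUBIC);cv2.imwrite('pics/c1.png',im)
im=cv2.resize(z['im'][290:360,415:495],None,fx=8,fy=8,interpolation=cv2.INTER_CUBIC);cv2.imwrite('pics/c2.png',im)
for n,lo,hi,r in (('handle',.09,.125,(290,360,415,495)),('standtop',.07,.08,(290,360,415,495))):
    sub=W[r[0]:r[1],r[2]:r[3]];k=(sub[...,2]>lo)&(sub[...,2]<hi);P=sub[k]
    print(n,len(P),P.mean(0).round(4),cv2.minAreaRect(P[:,:2].astype(np.float32)*1000))
E
```

```text
scene0 (341, 165) [ 0.5086 -0.0537  0.169 ]
scene0 (347, 183) [ 0.5223 -0.008   0.1679]
scene0 (354, 201) [0.5338 0.0348 0.1638]
scene0 (340, 155) [ 0.4153 -0.191   0.0034]
scene0 (435, 325) [0.515  0.3098 0.0593]
scene0 (470, 322) [0.4587 0.3439 0.0746]
scene0 (458, 312) [0.4868 0.3238 0.1211]
scene0 (450, 322) [0.5    0.3261 0.0923]
side0 (322, 181) [ 0.5226 -0.0096  0.1646]
side0 (250, 300) [0.4782 0.3273 0.118 ]
side0 (262, 318) [0.4653 0.3159 0.0723]
side0 (238, 322) [0.4963 0.3428 0.0716]
3777 119.88668255229018
handle 218 [0.4875 0.3276 0.115 ] ((483.98291015625, 326.1319885253906), (34.090553283691406, 16.525117874145508), 6.935641765594482)
standtop 662 [0.4869 0.327  0.0758] ((482.87957763671875, 325.60107421875), (63.33494567871094, 57.02312469482422), 5.961184978485107)
```

View pics/c1.png

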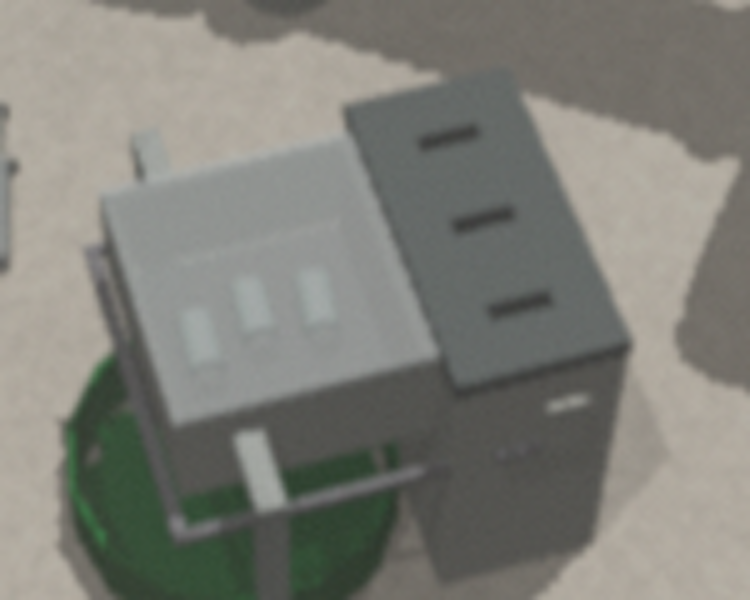

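View pics/c2.png

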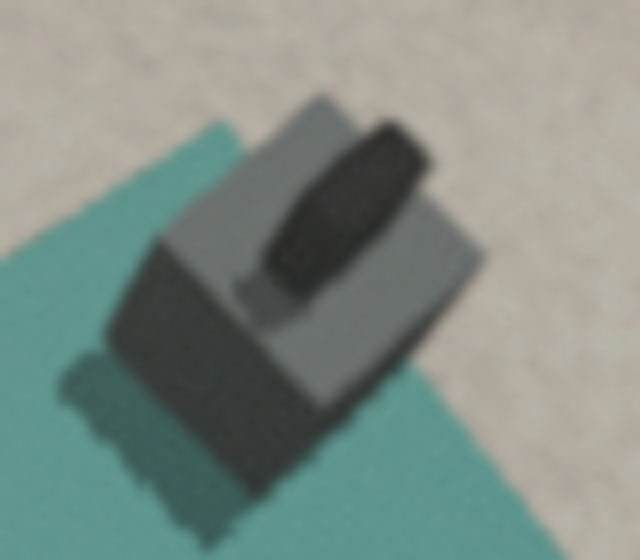

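```bash
python3 -m pendant '[[0,0,-5,0.05,0.15,0.03,1],[0,0,-5,0.1,0.3,0.03,1],[0,0,-5,0.12,0.4,0.03,1],[0,0,-5,0.12,0.4,0.03,1],[0,0,-5,0.12,0.4,0.03,1],[0,0,-5,0.12,0.4,0.03,1],[0,0,-5,0.12,0.4,0.03,1],[0,0,-5,0.12,0.4,0.03,1],[0,0,-5,0.12,0.4,0.03,1],[0,0,-5,0.12,0.4,0.03,1],[0,0,-5,0.12,0.4,0.03,1],[0,0,-5,0.12,0.4,0.03,1]]'
```

```text
time_s: 1.15
tcp_pos: [0.334, -0.1045, 0.4341]
ee_rot: [[-0.95, -0.313, -0.0], [-0.313, 0.95, 0.002], [-0.0, 0.002, -1.0]]
ft_force: [0.1, -0.6, 0.0]
width: 0.0854
```

```bash
python3 -m pendant '[[0,0,-11,0.11,0.1,0.03,1],[0,0,-11,0.11,0.1,0.03,1],[0,0,-11,0.11,0.1,0.03,1],[0,0,-11,0.11,0.1,0.03,1],[0,0,-11,0.11,0.1,0.03,1],[0,0,-11,0.11,0.1,0.03,1],[0,0,-11,0.11,0.1,0.03,1]]' && python3 -c "
from h import *
shot('wrist','w1')"
```

```text
time_s: 1.73
tcp_pos: [0.4439, -0.0058, 0.4636]
ee_rot: [[-0.992, -0.124, -0.001], [-0.124, 0.992, 0.001], [0.001, 0.001, -1.0]]
ft_force: [-0.3, 0.8, -0.6]
width: 0.0854
```

View pics/w1.png

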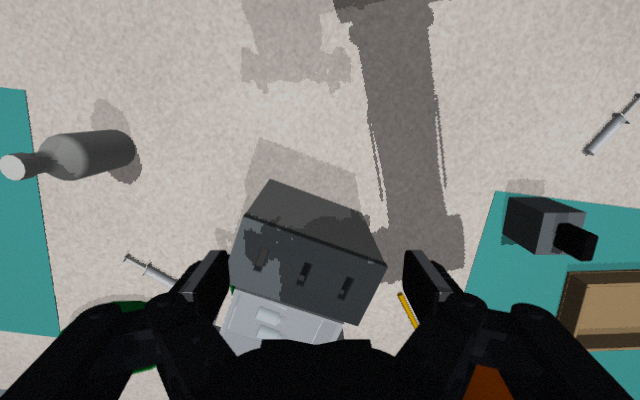

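The wrist view shows slots at about (260,258), (304,273) and (346,288), and the stand with the black handle at (540,225).

```bash
python3 - <<'E'
from h import *
z=load('w1');W=cloud(z);im=z['im']
cv2.imwrite('pics/c3.png',cv2.resize(im[175:335,220:400],None,fx=4.4,fy=3.7,interpolation=cv2.INTER_CUBIC))
m=(abs(W[...,2]-.170)<.006);m[:, :200]=0;m[:,400:]=0;m[330:]=0
P=W[m];print('top',len(P),P.mean(0),cv2.minAreaRect((P[:,:2]*1000).astype(np.float32)))
# rectify the top plane: 1px=0.5mm
H=[];src=[]
x0,y0=.44,-.11
gx,gy=np.meshgrid(x0+np.arange(320)*.0005,y0+np.arange(440)*.0005)
uv=proj(z,np.c_[gx.ravel(),gy.ravel(),np.full(gx.size,.170)]).astype(np.float32)
r=cv2.remap(im,uv[:,0].reshape(gx.shape),uv[:,1].reshape(gx.shape),cv2.INTER_LINEAR)
cv2.imwrite('pics/r3.png',r)
sub=W[180:270,490:610]
for lo,hi in ((.072,.079),(.115,.13)):
    k=(sub[...,2]>lo)&(sub[...,2]<hi);P=sub[k];print(lo,len(P),P.mean(0),cv2.minAreaRect((P[:,:2]*1000).astype(np.float32)))
E
```

```text
top 13052 [ 0.53796368 -0.01349415  0.17052901] ((553.9521484375, -12.852813720703125), (150.6388397216797, 130.02157592773438), 76.28230285644531)
0.072 1203 [0.48020207 0.31590256 0.07527144] ((483.7264404296875, 325.11468505859375), (61.38632583618164, 58.31647491455078), 7.179126262664795)
0.115 455 [0.48322926 0.32223086 0.11940851] ((484.0439758300781, 323.6820373535156), (34.69715881347656, 18.228206634521484), 6.03525972366333)
```

View pics/c3.png

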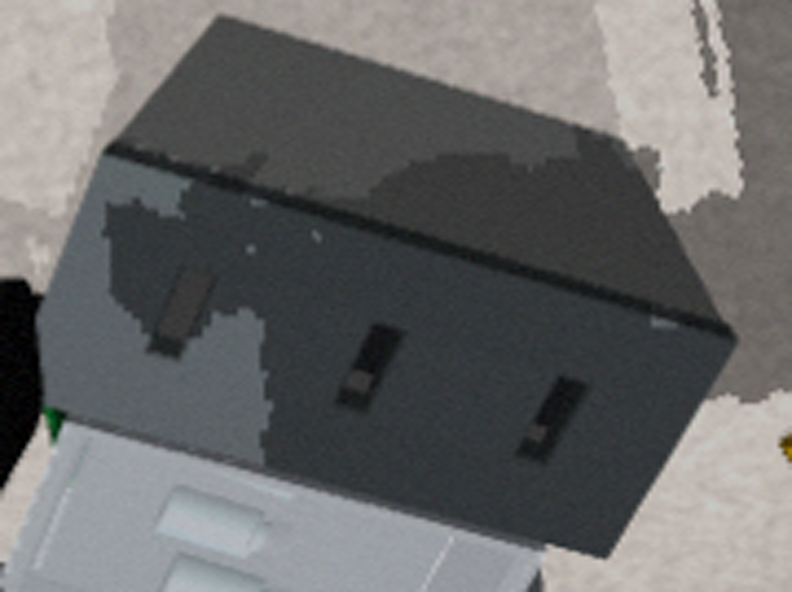

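View pics/r3.png

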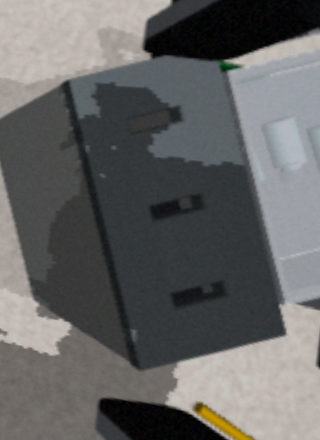

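```bash
python3 - <<'E'
from h import *
x0,y0=.44,-.11
gx,gy=np.meshgrid(x0+np.arange(320)*.0005,y0+np.arange(400)*.0005)
out=[]
for t in ('w1','scene0','side0'):
    z=load(t);uv=proj(z,np.c_[gx.ravel(),gy.ravel(),np.full(gx.size,.170)]).astype(np.float32)
    r=cv2.remap(z['im'],uv[:,0].reshape(gx.shape),uv[:,1].reshape(gx.shape),cv2.INTER_LINEAR)
    g=cv2.cvtColor(r,6)
    # template match: model of 3 dark slots + top plate, search center & yaw using contrast
    best=None
    gb=g.astype(np.float32)
    for yaw in np.arange(-18,-9,.5):
        a=np.radians(yaw);ex=np.array([np.cos(a),np.sin(a)]);ey=np.array([-np.sin(a),np.cos(a)])
        for cx in np.arange(.512,.54,.0005):
            for cy in np.arange(-.018,.006,.0005):
                S=0;sc=[]
                def smp(u,v):
                    p=np.array([cx,cy])+u[...,None]*ex+v[...,None]*ey
                    i=((p-[x0,y0])/.0005).round().astype(int);return gb[i[...,1],i[...,0]]
                u,v=np.meshgrid(np.linspace(-.0125,.0125,11),np.linspace(-.003,.003,4))
                u2=np.r_[np.linspace(-.015,.015,11),np.linspace(-.015,.015,11),[-.0155]*4,[.0155]*4]
                v2=np.r_[[-.006]*11,[.006]*11,np.linspace(-.003,.003,4),np.linspace(-.003,.003,4)]
                for k in (-1,0,1):
                    S+=smp(u2,v2+.045*k).mean()-smp(u,v+.045*k).mean()
                if best is None or S>best[0]: best=(S,yaw,cx,cy)
    print(t,best)
    out.append(r)
cv2.imwrite('pics/r4.png',np.hstack(out)[:,:][:400,:960][:, :])
z=load('w1');W=cloud(z)
for n,(u,v) in dict(c=(260,258),b=(304,273),a=(346,288)).items():
    print(n);print((W[v-11:v+12:2,u-9:u+9:1,2]*1000).round(0).astype(int))
E
python3 -c "
import cv2;i=cv2.imread('pics/r4.png');cv2.imwrite('pics/r4s.png',cv2.resize(i,(800,333)))"
```

```text
w1 (np.float32(66.990906), np.float64(-13.5), np.float64(0.5284999999999982), np.float64(-0.006499999999999988))
scene0 (np.float32(71.986374), np.float64(-14.5), np.float64(0.5259999999999985), np.float64(-0.006499999999999988))
side0 (np.float32(87.86667), np.float64(-14.5), np.float64(0.5234999999999987), np.float64(-0.001499999999999984))
c
[[170 171 170 169 170 170 170 169 171 170 169  82 169 171 171 171 170 171]
 [171 170 170 171 169 170 171 169 169 170  90  89  88  86  87  86  85  83]
 [170 169 170 171 170 170 170 171 170  97  94  94  93  91  92  90  90 170]
 [172 170 170 171 170 170 170 170 169 100  98  99  99  97  96  94 170 170]
 [170 169 170 170 170 170 169 169 107 106 103 104 103 102 102 170 170 170]
 [169 170 170 169 170 171 170 111 111 110 109 109 107 107 106 170 171 170]
 [170 170 170 170 169 169 117 115 116 115 114 113 112 111 170 171 170 171]
 [171 170 169 170 170 169 120 121 119 120 119 117 117 169 170 170 170 170]
 [171 169 170 170 170 125 125 124 124 123 121 123 170 170 171 170 170 171]
 [169 170 169 169 162 160 160 129 128 128 126 125 170 171 170 170 170 170]
 [1
[... 8898 characters left out ...]
      166                  168                  171
                   170                  170                  170
                   172                  170                  171
                   170                  169                  170]
 [                 170                  170                  170
                   169                  170                  170
                   170                  170                  170
                   171                  171                  171
                   170                  170                  170
                   170                  170                  170]]<stdin>:31: RuntimeWarning: invalid value encountered in cast
```

View pics/r4s.png

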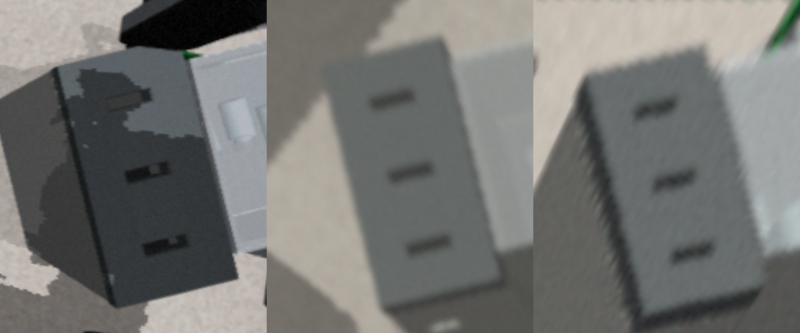

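```bash
python3 -m pendant '[[0,0,0,0.04,0.331,-0.03,1],[0,0,0,0.04,0.331,-0.03,1],[0,0,0,0.04,0.331,-0.03,1],[0,0,0,0.04,0.331,-0.03,1],[0,0,0,0.04,0.331,-0.03,1],[0,0,0,0.04,0.331,-0.03,1],[0,0,0,0.04,0.331,-0.03,1],[0,0,0,0.04,0.331,-0.03,1],[0,0,0,0.04,0.331,-0.03,1],[0,0,0,0.04,0.331,-0.03,1],[0,0,0,0.04,0.331,-0.03,1]]' && python3 - <<'E'
from h import *
shot('wrist','w2');z=load('w2');W=cloud(z);P0=np.array([.484,.325])
near=np.hypot(*(W[...,:2]-P0).transpose(2,0,1))<.06
for lo,hi in ((.072,.079),(.115,.13)):
    k=near&(W[...,2]>lo)&(W[...,2]<hi);P=W[k];print(lo,len(P),P.mean(0).round(4),cv2.minAreaRect((P[:,:2]*1000).astype(np.float32)))
print(proj(z,[.484,.325,.12]))
E
```

```text
time_s: 2.7
tcp_pos: [0.4837, 0.3239, 0.434]
ee_rot: [[-0.992, -0.123, -0.0], [-0.123, 0.992, 0.001], [0.0, 0.001, -1.0]]
ft_force: [-0.2, -0.8, -0.3]
width: 0.0856
0.072 1961 [0.4806 0.3247 0.0751] ((483.5780029296875, 324.9373779296875), (60.20570755004883, 55.98252868652344), 7.2999587059021)
0.115 525 [0.4828 0.3245 0.1197] ((483.38604736328125, 324.489501953125), (33.288978576660156, 15.085846900939941), 7.273529052734375)
[[315.89123367 188.10642115]]
```

View pics/w2.png

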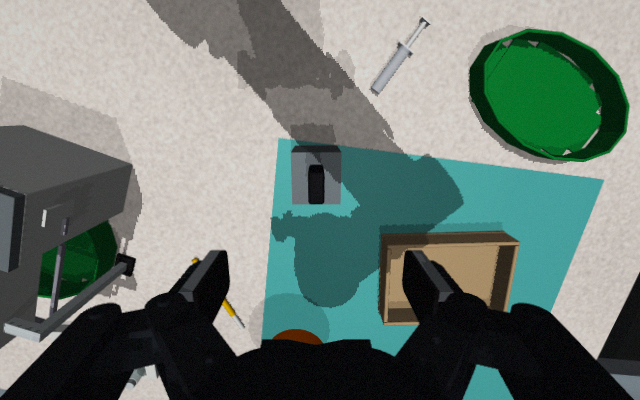

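```bash
python3 -m pendant '[[0,0,0,0,0.0005,-0.04,0.6],[0,0,0,0,0.0005,-0.08,0.6],[0,0,0,0,0.0005,-0.12,0.6],[0,0,0,0,0.0005,-0.15,0.6],[0,0,0,0,0.0005,-0.17,0.6],[0,0,0,0,0.0005,-0.177,0.6],[0,0,0,0,0.0005,-0.177,0.5],[0,0,0,0,0.0005,-0.177,0.5]]' 40; python3 -m pendant '[[0,0,0,0,0,0,0],[0,0,0,0,0,0,0],[0,0,0,0,0,0,0],[0,0,0,0,0,0,0],[0,0,0,0,0,0,0],[0,0,0,0,0,0,0],[0,0,0,0,0,0,0],[0,0,0,0,0,0,0]]' 40
```

```text
time_s: 3.42
tcp_pos: [0.4844, 0.3235, 0.2594]
ee_rot: [[-0.993, -0.122, 0.002], [-0.122, 0.993, 0.003], [-0.003, 0.003, -1.0]]
ft_force: [0.1, 0.2, 0.6]
width: 0.0426
time_s: 4.08
tcp_pos: [0.4849, 0.3239, 0.2617]
ee_rot: [[-0.992, -0.122, 0.006], [-0.122, 0.992, 0.005], [-0.006, 0.004, -1.0]]
ft_force: [-0.8, -0.5, 7.6]
width: 0.0154
```

```bash
python3 -m pendant '[[0,0,0,0,0,0.01,0],[0,0,0,0,0,0.03,0],[0,0,0,0,0,0.06,0],[0,0,0,0,0,0.09,0],[0,0,0,0,0,0.12,0],[0,0,0,0,0,0.14,0],[0,0,0,0,0,0.15,0],[0,0,0,0,0,0.15,0],[0,0,0,0,0,0.15,0]]' 60; python3 - <<'E'
from h import *
s=sensors.sense();print(s['ft_force'],s['ft_torque'])
shot('wrist','w3');shot('side','s3')
E
```

```text
time_s: 4.83
tcp_pos: [0.4847, 0.3239, 0.4112]
ee_rot: [[-0.992, -0.122, 0.005], [-0.122, 0.992, 0.005], [-0.005, 0.005, -1.0]]
ft_force: [0.0, -0.2, -1.1]
width: 0.0148
[ 0.00815741 -0.19364844 -1.14724159] [-0.01441449  0.04589665 -0.02761889]
```

View pics/w3.png

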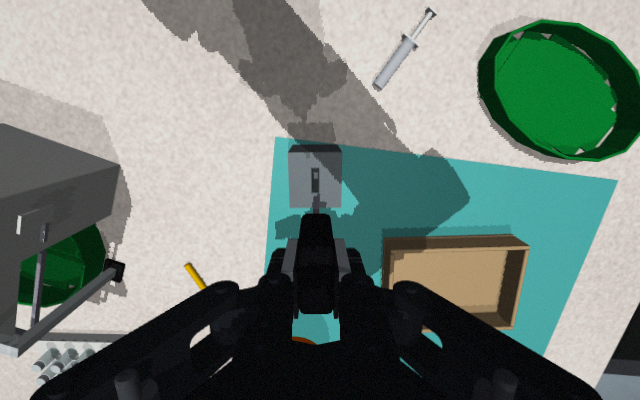

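View pics/s3.png

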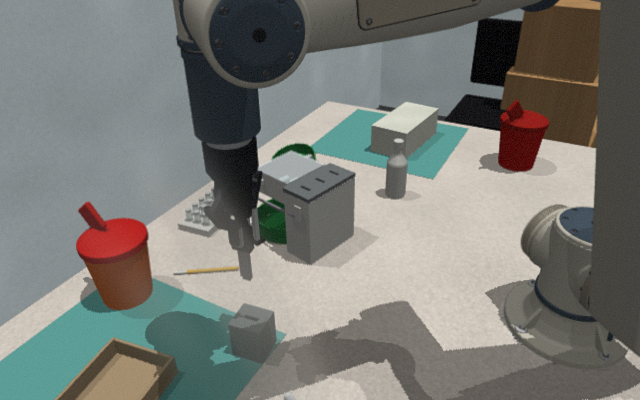

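```bash
python3 - <<'E'
from h import *
s=sensors.sense();R=np.array(s['ee_rot']);t=np.array(s['tcp_pos'])
for n in ('w3','s3'):
    z=load(n);W=cloud(z);L=(W-t)@R
    k=(abs(L[...,0])<.03)&(abs(L[...,1])<.012)&(L[...,2]>.14)&(L[...,2]<.27)
    P=L[k];print(n,len(P))
    for lo in np.arange(.14,.27,.006):
        Q=P[(P[:,2]>=lo)&(P[:,2]<lo+.006)]
        if len(Q)>3: print(round(lo,3),len(Q),(Q.min(0)*1000).round(1)[:2],(Q.max(0)*1000).round(1)[:2],(np.median(Q,0)*1000).round(1)[:2])
    print('maxz',np.sort(P[:,2])[-6:])
E
```

```text
w3 3340
0.14 2057 [-15.2 -12. ] [19. 12.] [6.  0.5]
0.146 290 [  9.3 -11.8] [19.1 11.9] [18.  -0.4]
0.152 256 [  9.3 -12. ] [18.9 11.9] [18.   0.3]
0.158 220 [  9.4 -11.9] [18.9 11.8] [18.  0.]
0.164 177 [  9.4 -11.7] [19.1 12. ] [18.2  0.5]
0.17 116 [15.8 -7.1] [19.   8.7] [18.4  0.5]
0.176 113 [15.7 -7.1] [19.   8.7] [18.4  1. ]
0.182 4 [17.2 -5.5] [18.3  7.7] [17.8 -0.6]
0.2 13 [11.2 -0.7] [12.   2.4] [11.8  1.2]
0.206 16 [11.4 -0.7] [12.1  2.5] [11.8  0.5]
0.212 18 [11.2 -0.8] [11.9  2.5] [11.6  0.9]
0.218 15 [11.3 -0.8] [12.   2.6] [11.7  0.6]
0.224 15 [11.3 -0.8] [12.2  2.7] [11.7  1.2]
0.23 15 [11.3 -0.9] [12.1  2.7] [11.9  1.3]
0.236 15 [11.4 -0.9] [12.2  2.8] [11.8  0.6]
maxz [0.24084809 0.24107131 0.24107543 0.24115931 0.24144867 0.24159633]
s3 692
0.14 76 [  2.2 -11.4] [20.6 12. ] [10.8 -2.2]
0.146 44 [  1.2 -11.2] [19.8 11.8] [17.   5.3]
0.152 36 [10.5 -6.6] [20.3 10.9] [18.5  6.3]
0.158 35 [10.3 -5. ] [20.  11.3] [16.3  6.8]
0.164 40 [10.  -4.5] [21.  11.6] [17.   6.9]
0.17 34 [ 9.8 -6.6] [20.1 11.7] [18.5  5.4]
0.176 38 [ 4.5 -5. ] [20.4  9.2] [16.3  6.9]
0.182 61 [-12.1  -4.6] [20.3  9.8] [8. 7.]
0.188 9 [-5.3  2. ] [16.3  7.4] [1.5 5.7]
0.194 34 [-6.9 -0.7] [13.2  3.4] [3.4 1.3]
0.2 34 [-7.3 -2.6] [13.1  3. ] [3.4 1.6]
0.206 38 [-7.4 -2.3] [13.1  3.5] [5.3 1.6]
0.212 32 [-6. -1.] [13.4  3. ] [3.6 1.6]
0.218 38 [-6.8 -2.1] [12.6  3.9] [4.  1.7]
0.224 34 [-8.2 -1.6] [13.3  3.4] [3.8 1.3]
0.23 36 [-6.4 -1.5] [12.9  3.2] [3.6 1.5]
0.236 36 [-6.5 -0.6] [13.3  3.4] [4.2 1.9]
0.242 25 [-6.6 -2.9] [12.7  3.3] [4.1 1.8]
0.248 12 [-3.2 -0.9] [10.   2.2] [3.5 0.7]
maxz [0.25003703 0.25021713 0.25054133 0.25083131 0.25106704 0.25157574]
```

```bash
python3 -m pendant '[[0,0,0,0,0,0.04,0],[0,0,0,0,0,0.05,0],[0,0,-7,0.02,-0.03,0.05,0],[0,0,-14,0.03,-0.07,0.05,0],[0,0,-21,0.04,-0.11,0.05,0],[0,0,-21,0.045,-0.15,0.05,0],[0,0,-21,0.045,-0.19,0.05,0],[0,0,-21,0.045,-0.23,0.05,0],[0,0,-21,0.045,-0.27,0.05,0],[0,0,-21,0.045,-0.31,0.05,0],[0,0,-21,0.045,-0.33,0.05,0],[0,0,-21,0.045,-0.3315,0.05,0]]'; python3 -m pendant '[[0,0,0,0,0,0,0],[0,0,0,0,0,0,0]]'; cat > look.py <<'E'
import sys
from h import *
tag=sys.argv[1]
shot('wrist',tag);z=load(tag);W=cloud(z);s=sensors.sense();R=np.array(s['ee_rot']);t=np.array(s['tcp_pos'])
print('yaw',np.degrees(np.arctan2(-R[0,1],R[1,1])),'tcp',t)
L=(W-t)@R
k=(abs(L[...,0])<.02)&(abs(L[...,1])<.006)&(L[...,2]>.20)&(L[...,2]<.25)&(W[...,2]>.176)
print('blade', (np.percentile(L[k],[2,50,98],axis=0)*1000).round(1).tolist())
m=(abs(W[...,2]-.170)<.006)&(abs(W[...,0]-.53)<.1)&(abs(W[...,1])<.11)
print('top z',np.median(W[m][:,2]))
E
python3 look.py w4
```

```text
time_s: 5.93
tcp_pos: [0.5294, -0.0112, 0.4592]
ee_rot: [[-0.969, 0.246, 0.003], [0.246, 0.969, 0.001], [-0.003, 0.001, -1.0]]
ft_force: [-0.4, 0.1, 0.0]
width: 0.0151
time_s: 6.1
tcp_pos: [0.5294, -0.0113, 0.4584]
ee_rot: [[-0.969, 0.246, 0.002], [0.246, 0.969, 0.0], [-0.001, 0.001, -1.0]]
ft_force: [0.5, 0.9, -0.1]
width: 0.0155
yaw -14.20545973577541 tcp [ 0.52949076 -0.01076527  0.45852742]
blade [[12.1, -1.7, 204.3], [12.4, 0.1, 220.8], [12.9, 1.9, 239.7]]
top z 0.1702120596553957
```

View pics/w4.png

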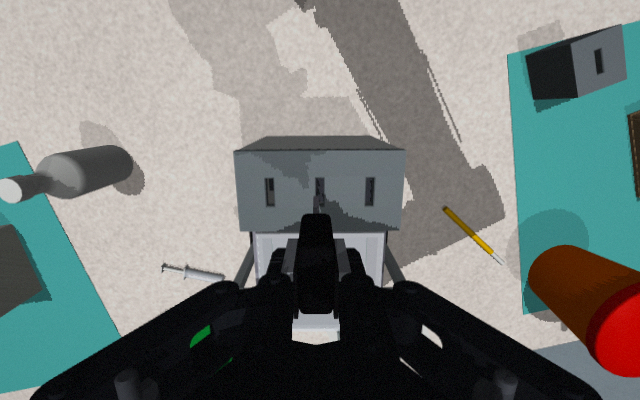

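```bash
cat > slots.py <<'E'
import sys
from h import *
from scipy.optimize import minimize
z=load(sys.argv[1]);g=cv2.cvtColor(z['im'],6).astype(np.float32)
u,v=np.meshgrid(np.linspace(-.0125,.0125,11),np.linspace(-.003,.003,4));u=u.ravel();v=v.ravel()
u2=np.r_[np.linspace(-.015,.015,11),np.linspace(-.015,.015,11),[-.0155]*4,[.0155]*4]
v2=np.r_[[-.0055]*11,[.0055]*11,np.linspace(-.003,.003,4),np.linspace(-.003,.003,4)]
ks=[int(x) for x in sys.argv[2].split(',')]
def sc(q):
    a=np.radians(q[2]);ex=np.array([np.cos(a),np.sin(a)]);ey=np.array([-ex[1],ex[0]]);S=0
    for k in ks:
        o=[]
        for U,V in ((u2,v2),(u,v)):
            p=q[:2]+U[:,None]*ex+(V+.045*k)[:,None]*ey
            x=proj(z,np.c_[p,np.full(len(p),.1702)]).astype(np.float32)
            o.append(cv2.remap(g,x[:,:1],x[:,1:],cv2.INTER_LINEAR).mean())
        S+=o[0]-o[1]
    return -S
best=min(((sc((x,y,w)),x,y,w) for w in (-14.5,-14,-13.5) for x in np.arange(.522,.534,.001) for y in np.arange(-.012,.001,.001)))
r=minimize(sc,best[1:],method='Nelder-Mead',options=dict(initial_simplex=[np.array(best[1:])+d for d in ([0,0,0],[.001,0,0],[0,.001,0],[0,0,.7])]))
print(best,'slot b',r.x.round(4),r.fun)
E
python3 slots.py w4 -1,1; python3 slots.py w1 -1,0,1;python3 slots.py scene0 -1,0,1
```

```text
(np.float32(-120.86168), np.float64(0.528), np.float64(-0.005999999999999995), -14) slot b [ 5.28300e-01 -6.50000e-03 -1.38095e+01] -126.37336730957031
(np.float32(-63.892586), np.float64(0.529), np.float64(-0.006999999999999996), -13.5) slot b [ 5.28300e-01 -6.70000e-03 -1.37079e+01] -65.80754852294922
(np.float32(-66.23961), np.float64(0.526), np.float64(-0.006999999999999996), -14) slot b [ 5.26200e-01 -6.60000e-03 -1.42071e+01] -67.27539825439453
```

```bash
cat > blade.py <<'E'
import sys
from h import *
TC=np.array(imaging.get_calibration('wrist')['tool_from_camera'])
for n in sys.argv[1:]:
    z=dict(load(n));Tw=z['T'];z['T']=TC;L=cloud(z);Wz=(L@(Tw@np.linalg.inv(TC))[:3,:3].T+(Tw@np.linalg.inv(TC))[:3,3])[...,2]
    k=(abs(L[...,0])<.02)&(abs(L[...,1])<.007)&(L[...,2]>.20)&(L[...,2]<.25)&(Wz>.176)
    if n=='w3':k=(abs(L[...,0])<.02)&(abs(L[...,1])<.007)&(L[...,2]>.20)&(L[...,2]<.25)
    P=L[k]
    for a,b in ((.2,.215),(.215,.23),(.23,.24)):
        Q=P[(P[:,2]>a)&(P[:,2]<b)]
        if len(Q): print(n,a,len(Q),(np.percentile(Q,[1,50,99],axis=0)*1000).round(1)[:,:2].tolist())
E
python3 blade.py w3 w4
```

```text
w3 0.2 33 [[12.0, -1.0], [12.5, 0.3], [12.8, 2.3]]
w3 0.215 41 [[12.0, -1.1], [12.4, 1.0], [12.9, 2.4]]
w3 0.23 26 [[12.1, -1.2], [12.6, 0.6], [13.0, 2.4]]
w4 0.2 36 [[12.1, -1.0], [12.3, 0.6], [12.6, 2.3]]
w4 0.215 39 [[12.1, -1.1], [12.5, 0.3], [12.9, 2.4]]
w4 0.23 25 [[12.2, -1.2], [12.6, 1.0], [12.9, 2.5]]
```

```bash
python3 -m pendant '[[0,0,0,0.001,0.0032,0,0],[0,0,0,0.001,0.0032,0,0],[0,0,0,0.001,0.0032,-0.01,0],[0,0,0,0.001,0.0032,-0.02,0],[0,0,0,0.001,0.0032,-0.03,0],[0,0,0,0.001,0.0032,-0.033,0],[0,0,0,0.001,0.0032,-0.033,0]]'; python3 look.py w5; python3 slots.py w5 -1,1; python3 blade.py w5
```

```text
time_s: 6.73
tcp_pos: [0.5302, -0.0075, 0.4239]
ee_rot: [[-0.969, 0.245, -0.001], [0.245, 0.969, -0.0], [0.001, -0.0, -1.0]]
ft_force: [-0.5, 0.3, -0.1]
width: 0.0154
yaw -14.199504622196153 tcp [ 0.53040266 -0.00758359  0.42488136]
blade [[12.5, -1.2, 205.2], [13.0, 0.6, 222.3], [13.4, 2.3, 241.0]]
top z 0.17023410665840447
(np.float32(-121.666046), np.float64(0.529), np.float64(-0.006999999999999996), -13.5) slot b [ 5.28100e-01 -6.70000e-03 -1.40163e+01] -124.81776428222656
w5 0.2 35 [[11.9, -1.0], [12.3, 0.9], [12.8, 2.3]]
w5 0.215 42 [[12.0, -1.1], [12.5, 0.3], [12.8, 2.4]]
w5 0.23 22 [[12.1, -1.2], [12.6, 0.6], [12.9, 2.5]]
```

View pics/w5.png

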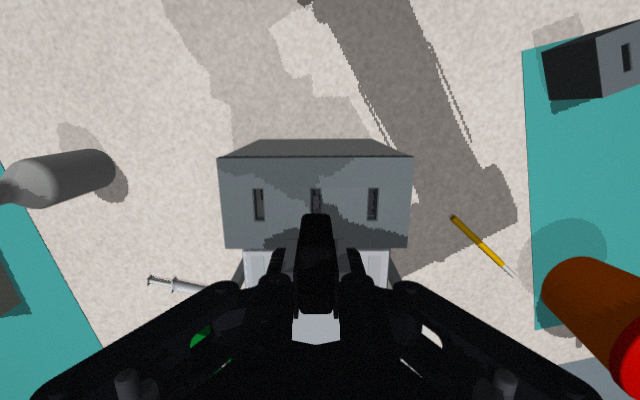

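The blade sits over slot b within a fraction of a millimetre, so I'll lower it gently.

```bash
python3 -m pendant '[[0,0,0,0,0,-0.003,0],[0,0,0,0,0,-0.006,0],[0,0,0,0,0,-0.009,0],[0,0,0,0,0,-0.011,0],[0,0,0,0,0,-0.011,0]]'; python3 -m pendant '[[0,0,0,0,0,-0.003,0],[0,0,0,0,0,-0.006,0],[0,0,0,0,0,-0.008,0],[0,0,0,0,0,-0.008,0]]'
```

```text
time_s: 7.2
tcp_pos: [0.5303, -0.0076, 0.4133]
ee_rot: [[-0.969, 0.245, -0.0], [0.245, 0.969, -0.0], [0.0, -0.0, -1.0]]
ft_force: [0.2, 0.4, -0.3]
width: 0.0151
time_s: 7.53
tcp_pos: [0.5302, -0.0076, 0.4047]
ee_rot: [[-0.969, 0.245, -0.001], [0.245, 0.969, -0.0], [0.001, -0.0, -1.0]]
ft_force: [-0.0, 0.2, -1.2]
width: 0.0153
```

```bash
python3 -m pendant '[[0,0,0,0,0,-0.003,0],[0,0,0,0,0,-0.006,0],[0,0,0,0,0,-0.009,0],[0,0,0,0,0,-0.009,0]]'; for i in 1; do python3 -m pendant '[[0,0,0,0,0,-0.001,0],[0,0,0,0,0,-0.001,0],[0,0,0,0,0,-0.001,0]]'; done
```

```text
time_s: 7.87
tcp_pos: [0.53, -0.0076, 0.3948]
ee_rot: [[-0.969, 0.245, -0.003], [0.245, 0.969, -0.0], [0.003, -0.001, -1.0]]
ft_force: [0.3, -0.3, -0.3]
width: 0.0155
time_s: 8.12
tcp_pos: [0.5301, -0.0076, 0.3938]
ee_rot: [[-0.969, 0.246, -0.003], [0.246, 0.969, -0.0], [0.003, -0.001, -1.0]]
ft_force: [0.1, 0.5, 0.4]
width: 0.0148
```

```bash
python3 -m pendant '[[0,0,0,0,0,-0.0015,0],[0,0,0,0,0,-0.0015,0],[0,0,0,0,0,-0.0015,0]]'
```

```text
time_s: 8.37
tcp_pos: [0.53, -0.0076, 0.3923]
ee_rot: [[-0.969, 0.246, -0.003], [0.246, 0.969, -0.0], [0.003, -0.001, -1.0]]
ft_force: [-0.2, -0.0, -0.9]
width: 0.0153
```

```bash
python3 -m pendant '[[0,0,0,0,0,-0.0012,0],[0,0,0,0,0,-0.0012,0],[0,0,0,0,0,-0.0012,0]]'
```

```text
time_s: 8.62
tcp_pos: [0.5301, -0.0076, 0.3914]
ee_rot: [[-0.969, 0.245, -0.002], [0.245, 0.969, -0.0], [0.002, -0.001, -1.0]]
ft_force: [-0.4, 0.4, 0.2]
width: 0.0156
```

```bash
python3 -m pendant '[[0,0,0,0,0,-0.001,0],[0,0,0,0,0,-0.001,0],[0,0,0,0,0,-0.001,0]]'
```

```text
time_s: 8.87
tcp_pos: [0.5301, -0.0076, 0.3908]
ee_rot: [[-0.969, 0.245, -0.002], [0.245, 0.969, -0.0], [0.001, -0.001, -1.0]]
ft_force: [-0.8, 0.5, 4.4]
width: 0.0153
```

```bash
python3 -m pendant '[[0,0,0,0,0,-0.0007,0],[0,0,0,0,0,-0.0007,0],[0,0,0,0,0,-0.0007,0]]'
```

```text
time_s: 9.12
tcp_pos: [0.53, -0.0076, 0.3906]
ee_rot: [[-0.969, 0.245, -0.001], [0.245, 0.969, -0.0], [0.001, -0.001, -1.0]]
ft_force: [-1.7, 0.2, 4.4]
width: 0.0152
```

```bash
python3 -m pendant '[[0,0,0,0,0,-0.001,0],[0,0,0,0,0,-0.001,0],[0,0,0,0,0,-0.001,0]]'
```

```text
time_s: 9.37
tcp_pos: [0.5299, -0.0077, 0.3901]
ee_rot: [[-0.969, 0.245, -0.0], [0.245, 0.969, -0.0], [0.0, -0.0, -1.0]]
ft_force: [-1.6, 1.0, 6.0]
width: 0.015
```

Force climbed about 5 N within roughly 1 mm of contact, so slot b holds the stiff pin. I'll withdraw and go to slot a.

```bash
python3 -m pendant '[[0,0,0,0,0,0.01,0],[0,0,0,0,0,0.025,0],[0,0,0,0,0,0.045,0],[0,0,0,0,0,0.048,0],[0,0,0,0.005,0.015,0.048,0],[0,0,0,0.0112,0.0436,0.048,0],[0,0,0,0.0112,0.0436,0.048,0],[0,0,0,0.0112,0.0436,0.036,0],[0,0,0,0.0112,0.0436,0.036,0],[0,0,0,0.0112,0.0436,0.036,0]]'; python3 look.py w6; python3 slots.py w6 -1,0; python3 blade.py w6;python3 -c "
from h import *
shot('side','s6')"
```

```text
time_s: 10.2
tcp_pos: [0.541, 0.0359, 0.4253]
ee_rot: [[-0.969, 0.245, -0.003], [0.245, 0.969, -0.001], [0.002, -0.002, -1.0]]
ft_force: [0.9, 0.8, -0.3]
width: 0.0156
yaw -14.197383419200051 tcp [0.54111978 0.03575016 0.42600663]
blade [[12.5, -1.2, 205.2], [12.9, 0.6, 221.3], [13.2, 2.4, 240.9]]
top z 0.17023378195703942
(np.float32(-132.46454), np.float64(0.529), np.float64(-0.006999999999999996), -14.5) slot b [ 5.2820e-01 -6.5000e-03 -1.4144e+01] -137.52197265625
w6 0.2 35 [[12.0, -1.0], [12.4, 0.3], [12.9, 2.2]]
w6 0.215 40 [[12.1, -1.1], [12.4, 1.0], [12.9, 2.4]]
w6 0.23 24 [[12.3, -1.2], [12.6, 0.3], [12.8, 2.5]]
```

View pics/w6.png

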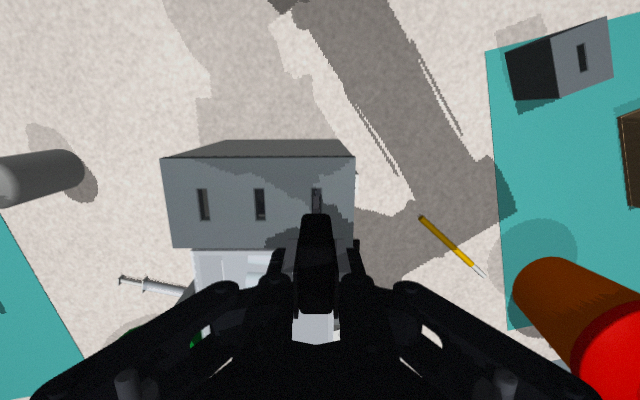

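View pics/s6.png

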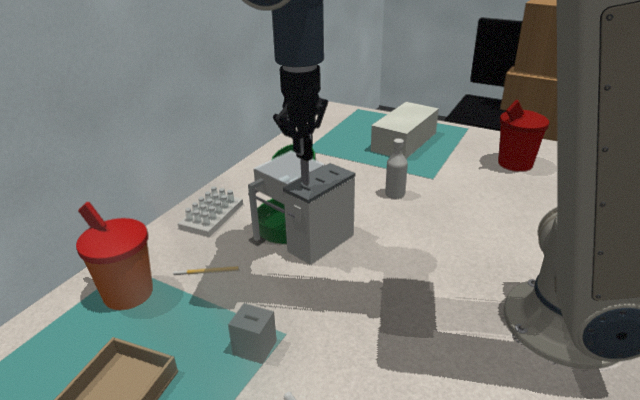

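```bash
python3 -m pendant '[[0,0,0,0,0,-0.003,0],[0,0,0,0,0,-0.006,0],[0,0,0,0,0,-0.009,0],[0,0,0,0,0,-0.012,0],[0,0,0,0,0,-0.015,0],[0,0,0,0,0,-0.015,0]]'; python3 -m pendant '[[0,0,0,0,0,-0.003,0],[0,0,0,0,0,-0.006,0],[0,0,0,0,0,-0.009,0],[0,0,0,0,0,-0.012,0],[0,0,0,0,0,-0.014,0],[0,0,0,0,0,-0.014,0]]'
```

```text
time_s: 10.8
tcp_pos: [0.541, 0.0356, 0.4106]
ee_rot: [[-0.969, 0.246, -0.002], [0.246, 0.969, -0.001], [0.001, -0.001, -1.0]]
ft_force: [-0.1, 0.5, -0.1]
width: 0.015
time_s: 11.3
tcp_pos: [0.5409, 0.0357, 0.396]
ee_rot: [[-0.969, 0.246, -0.003], [0.246, 0.969, -0.001], [0.002, -0.001, -1.0]]
ft_force: [-0.3, -0.5, 0.2]
width: 0.0149
```

```bash
python3 -m pendant '[[0,0,0,0,0,-0.001,0],[0,0,0,0,0,-0.002,0],[0,0,0,0,0,-0.002,0]]'
```

```text
time_s: 11.55
tcp_pos: [0.5409, 0.0357, 0.3937]
ee_rot: [[-0.969, 0.246, -0.003], [0.246, 0.969, -0.001], [0.003, -0.002, -1.0]]
ft_force: [0.3, 0.2, 0.3]
width: 0.0152
```

```bash
python3 -m pendant '[[0,0,0,0,0,-0.001,0],[0,0,0,0,0,-0.0015,0],[0,0,0,0,0,-0.0015,0]]'
```

```text
time_s: 11.8
tcp_pos: [0.541, 0.0356, 0.3926]
ee_rot: [[-0.969, 0.245, -0.002], [0.245, 0.969, -0.001], [0.002, -0.001, -1.0]]
ft_force: [-0.4, 1.0, 1.8]
width: 0.0152
```

```bash
python3 -m pendant '[[0,0,0,0,0,-0.001,0],[0,0,0,0,0,-0.0015,0],[0,0,0,0,0,-0.0015,0]]'
```

```text
time_s: 12.05
tcp_pos: [0.5409, 0.0357, 0.3912]
ee_rot: [[-0.969, 0.245, -0.002], [0.245, 0.969, -0.001], [0.002, -0.001, -1.0]]
ft_force: [-0.5, 0.8, 1.2]
width: 0.0153
```

```bash
python3 -m pendant '[[0,0,0,0,0,-0.001,0],[0,0,0,0,0,-0.001,0],[0,0,0,0,0,-0.001,0]]'
```

```text
time_s: 12.3
tcp_pos: [0.5409, 0.0356, 0.3903]
ee_rot: [[-0.969, 0.245, -0.002], [0.245, 0.969, -0.001], [0.001, -0.001, -1.0]]
ft_force: [0.6, -0.1, 3.3]
width: 0.0151
```

Nearly 3 mm of travel gave only about 3 N, so slot a holds the springy latch. I'll keep pressing.

```bash
python3 -m pendant '[[0,0,0,0,0,-0.001,0],[0,0,0,0,0,-0.002,0],[0,0,0,0,0,-0.003,0],[0,0,0,0,0,-0.003,0]]'
```

```text
time_s: 12.63
tcp_pos: [0.541, 0.0356, 0.3873]
ee_rot: [[-0.969, 0.245, -0.002], [0.245, 0.969, -0.001], [0.001, -0.001, -1.0]]
ft_force: [-0.9, -1.8, 3.8]
width: 0.0152
```

```bash
python3 -m pendant '[[0,0,0,0,0,-0.001,0],[0,0,0,0,0,-0.002,0],[0,0,0,0,0,-0.003,0],[0,0,0,0,0,-0.004,0],[0,0,0,0,0,-0.004,0]]'
```

```text
time_s: 13.05
tcp_pos: [0.541, 0.0356, 0.3835]
ee_rot: [[-0.969, 0.245, -0.001], [0.245, 0.969, -0.001], [0.001, -0.001, -1.0]]
ft_force: [-1.3, 0.5, 4.7]
width: 0.0152
```

```bash
python3 -m pendant '[[0,0,0,0,0,-0.001,0],[0,0,0,0,0,-0.002,0],[0,0,0,0,0,-0.003,0],[0,0,0,0,0,-0.003,0],[0,0,0,0,0,-0.003,0]]'; python3 -c "
from h import *
shot('scene','sc7');shot('side','s7')"
```

```text
time_s: 13.47
tcp_pos: [0.5409, 0.0356, 0.381]
ee_rot: [[-0.969, 0.245, -0.001], [0.245, 0.969, -0.001], [0.0, -0.001, -1.0]]
ft_force: [-2.3, 1.4, 7.8]
width: 0.0152
```

View pics/sc7.png

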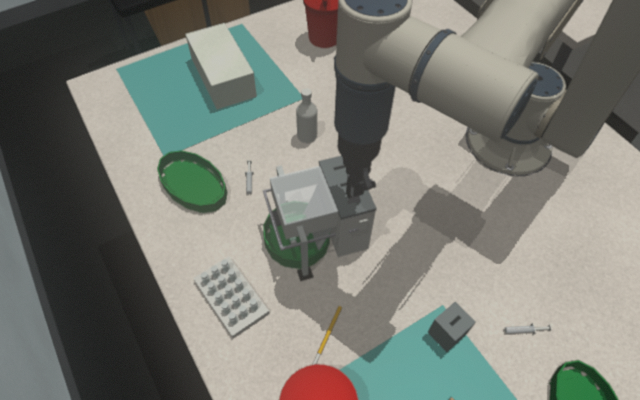

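View pics/s7.png

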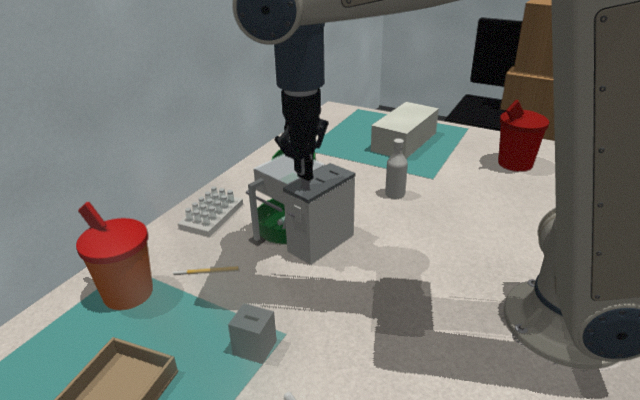

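```bash
python3 -m pendant '[[0,0,0,0,0,0,0],[0,0,0,0,0,0,0],[0,0,0,0,0,0,0]]'; python3 -c "
from h import *
shot('scene','sc8');shot('side','s8')
a=cv2.resize(load('sc8')['im'][140:290,240:390],(600,600),interpolation=2)
b=cv2.resize(load('s8')['im'][140:270,230:360],(600,600),interpolation=2)
cv2.imwrite('pics/c8.png',cv2.resize(np.hstack([a,b]),(800,400)))"
```

```text
time_s: 13.82
tcp_pos: [0.5408, 0.0356, 0.3816]
ee_rot: [[-0.969, 0.245, -0.0], [0.245, 0.969, -0.001], [-0.0, -0.001, -1.0]]
ft_force: [-1.5, -0.3, 6.0]
width: 0.0155
```

View pics/c8.png

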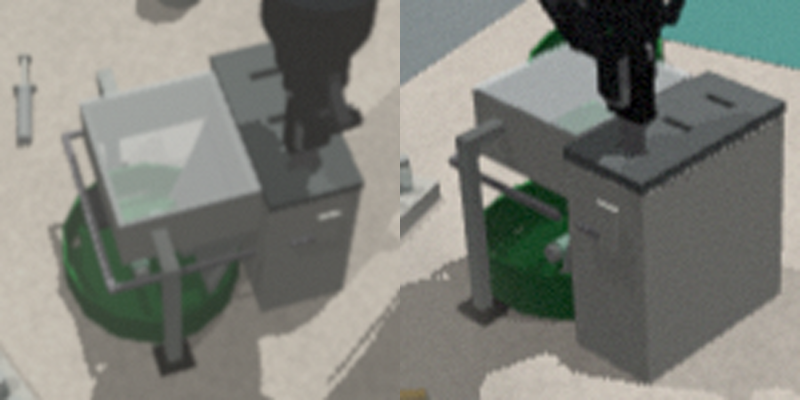

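The floor hangs open, green dish shows through the lid, a vial is visible in the dish and the white flag tab is still down. I'll withdraw and carry the blade to the stand.

```bash
python3 -m pendant '[[0,0,0,0,0,0.01,0],[0,0,0,0,0,0.03,0],[0,0,0,0,0,0.06,0],[0,0,0,0,0,0.078,0],[0,0,0,0,0,0.078,0],[0,0,5,-0.01,0.04,0.078,0],[0,0,10,-0.02,0.08,0.078,0],[0,0,15,-0.03,0.12,0.078,0],[0,0,21.3,-0.04,0.16,0.078,0],[0,0,21.3,-0.05,0.2,0.06,0],[0,0,21.3,-0.055,0.24,0.03,0],[0,0,21.3,-0.055,0.28,0,0]]'; python3 -m pendant '[[0,0,0,0,0.009,-0.01,0],[0,0,0,0,0.009,-0.02,0],[0,0,0,0,0.009,-0.02,0],[0,0,0,0,0.009,-0.02,0]]'; cp look.py look2.py; sed -i 's/^m=.*//;s/^print(.top.*//;s/&(W\[...,2\]>.176)//' look2.py; python3 look2.py w9
```

```text
time_s: 14.92
tcp_pos: [0.485, 0.3014, 0.393]
ee_rot: [[-0.992, -0.125, 0.001], [-0.125, 0.992, 0.001], [-0.001, 0.001, -1.0]]
ft_force: [0.4, 0.5, 0.2]
width: 0.0146
time_s: 15.25
tcp_pos: [0.4853, 0.3096, 0.373]
ee_rot: [[-0.992, -0.124, 0.0], [-0.124, 0.992, -0.0], [-0.0, -0.0, -1.0]]
ft_force: [0.6, -0.7, -0.3]
width: 0.0153
yaw 7.107712888584437 tcp [0.48549686 0.30942372 0.37394043]
blade [[12.4, -1.5, 205.7], [12.8, 0.6, 222.6], [13.2, 2.1, 243.9]]
```

View pics/w9.png

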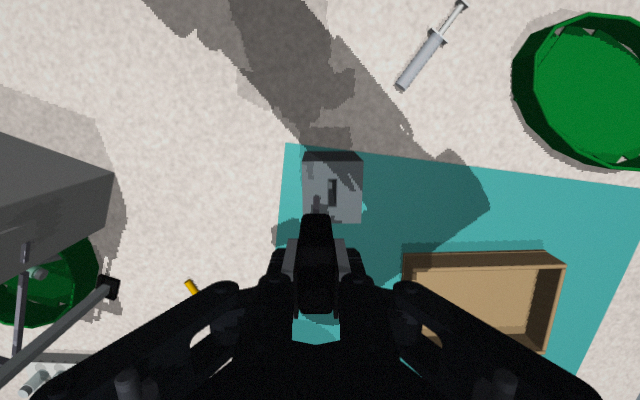

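```bash
python3 blade.py w9; python3 - <<'E'
from h import *
from scipy.optimize import minimize
u,v=np.meshgrid(np.linspace(-.0125,.0125,11),np.linspace(-.003,.003,4));u=u.ravel();v=v.ravel()
u2=np.r_[np.linspace(-.015,.015,11),np.linspace(-.015,.015,11),[-.0155]*4,[.0155]*4]
v2=np.r_[[-.0055]*11,[.0055]*11,np.linspace(-.003,.003,4),np.linspace(-.003,.003,4)]
for n in ('w3','w9','sc7','w4','w5'):
    z=load(n);g=cv2.cvtColor(z['im'],6).astype(np.float32)
    def sc(q):
        a=np.radians(q[2]);ex=np.array([np.cos(a),np.sin(a)]);ey=np.array([-ex[1],ex[0]]);o=[]
        for U,V in ((u2,v2),(u,v)):
            p=q[:2]+U[:,None]*ex+V[:,None]*ey
            x=proj(z,np.c_[p,np.full(len(p),.075)]).astype(np.float32)
            o.append(cv2.remap(g,x[:,:1],x[:,1:],cv2.INTER_LINEAR).mean())
        return -(o[0]-o[1])
    b=min((sc((x,y,w)),x,y,w) for w in (6,7,8) for x in np.arange(.476,.492,.001) for y in np.arange(.318,.332,.001))
    r=minimize(sc,b[1:],method='Nelder-Mead',options=dict(initial_simplex=[np.array(b[1:])+d for d in ([0,0,0],[.001,0,0],[0,.001,0],[0,0,.7])]))
    W=cloud(z);k=(np.hypot(W[...,0]-.484,W[...,1]-.325)<.05)&(abs(W[...,2]-.075)<.003)
    print(n,r.x.round(4),round(r.fun,1),k.sum(),cv2.minAreaRect((W[k][:,:2]*1000).astype(np.float32)))
E
```

```text
w3 [0.4835 0.325  7.1739] -64.5 2725 ((483.7032165527344, 324.9010925292969), (60.315345764160156, 55.98105239868164), 7.444853782653809)
w9 [0.4839 0.325  7.9915] -66.2 3206 ((483.6294250488281, 325.05023193359375), (60.402896881103516, 56.1503791809082), 7.2853827476501465)
sc7 [0.482  0.3253 8.5976] -37.1 753 ((482.8541564941406, 325.8656921386719), (63.484920501708984, 57.291099548339844), 6.659722805023193)
w4 [0.4838 0.3251 7.8615] -62.0 2919 ((483.94451904296875, 325.30279541015625), (61.17171096801758, 59.383338928222656), 7.351711273193359)
w5 [0.4837 0.325  6.6955] -63.7 2631 ((484.858642578125, 317.98516845703125), (61.07209396362305, 45.50957107543945), 7.028896808624268)
```

```bash
python3 -m pendant '[[0,0,0,0.0007,0.0152,0,0],[0,0,0,0.0007,0.0152,0,0],[0,0,0,0.0007,0.0152,-0.01,0],[0,0,0,0.0007,0.0152,-0.025,0],[0,0,0,0.0007,0.0152,-0.037,0],[0,0,0,0.0007,0.0152,-0.037,0],[0,0,0,0.0007,0.0152,-0.037,0]]'; python3 look2.py w10
```

```text
time_s: 15.88
tcp_pos: [0.4863, 0.3238, 0.3367]
ee_rot: [[-0.992, -0.123, 0.001], [-0.123, 0.992, -0.0], [-0.001, -0.0, -1.0]]
ft_force: [0.2, 0.2, -0.0]
width: 0.0155
yaw 7.077164709325399 tcp [0.48646314 0.32403649 0.33761375]
blade [[12.4, -2.0, 204.9], [12.8, -0.1, 222.7], [13.2, 1.6, 243.6]]
```

View pics/w10.png

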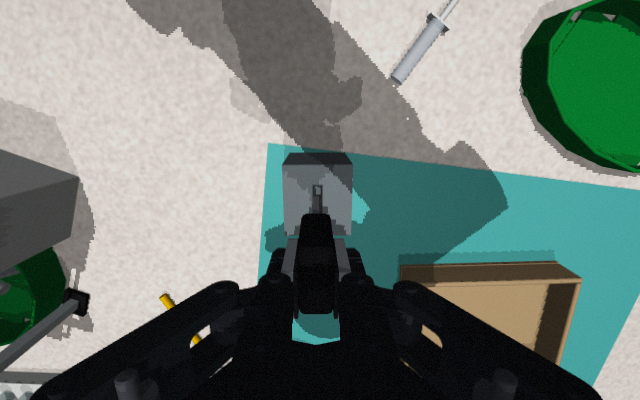

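The blade tip is over the slot mouth at about (317,195). I'll shift 0.8 mm in y and lower with force checks.

```bash
python3 -m pendant '[[0,0,0,0,0.0008,0,0],[0,0,0,0,0.0008,-0.004,0],[0,0,0,0,0.0008,-0.008,0],[0,0,0,0,0.0008,-0.012,0],[0,0,0,0,0.0008,-0.016,0],[0,0,0,0,0.0008,-0.02,0],[0,0,0,0,0.0008,-0.02,0]]'
```

```text
time_s: 16.52
tcp_pos: [0.4862, 0.3247, 0.3163]
ee_rot: [[-0.992, -0.123, 0.001], [-0.123, 0.992, -0.0], [-0.001, -0.0, -1.0]]
ft_force: [0.4, -0.2, -1.1]
width: 0.0148
```

```bash
python3 -m pendant '[[0,0,0,0,0,-0.004,0],[0,0,0,0,0,-0.01,0],[0,0,0,0,0,-0.016,0],[0,0,0,0,0,-0.02,0],[0,0,0,0,0,-0.02,0]]'
```

```text
time_s: 16.93
tcp_pos: [0.4859, 0.3245, 0.2949]
ee_rot: [[-0.992, -0.123, -0.001], [-0.123, 0.992, -0.002], [0.001, -0.002, -1.0]]
ft_force: [-0.8, -0.1, -1.0]
width: 0.015
```

```bash
python3 -m pendant '[[0,0,0,0,0,-0.006,0],[0,0,0,0,0,-0.012,0],[0,0,0,0,0,-0.018,0],[0,0,0,0,0,-0.024,0],[0,0,0,0,0,-0.029,0],[0,0,0,0,0,-0.029,0]]'
```

```text
time_s: 17.43
tcp_pos: [0.4856, 0.3242, 0.2644]
ee_rot: [[-0.992, -0.123, -0.003], [-0.123, 0.992, -0.003], [0.003, -0.003, -1.0]]
ft_force: [-0.7, -0.1, -0.6]
width: 0.015
```

```bash
python3 -m pendant '[[0,0,0,0,0,-0.001,0],[0,0,0,0,0,-0.002,0],[0,0,0,0,0,-0.003,0],[0,0,0,0,0,-0.003,0]]'
```

```text
time_s: 17.77
tcp_pos: [0.4856, 0.3243, 0.2618]
ee_rot: [[-0.992, -0.123, -0.002], [-0.123, 0.992, -0.003], [0.002, -0.003, -1.0]]
ft_force: [-1.5, -0.6, 1.7]
width: 0.0153
```

Force rises at TCP z ≈ 0.2618, the same height as at the grasp, so the shoulder is home. Releasing gradually, then rising.

```bash
python3 -m pendant '[[0,0,0,0,0,-0.0005,0.2],[0,0,0,0,0,0,0.3],[0,0,0,0,0,0,0.5],[0,0,0,0,0,0,0.5],[0,0,0,0,0,0,0.5],[0,0,0,0,0,0,0.5],[0,0,0,0,0,0,0.5]]'; python3 -m pendant '[[0,0,0,0,0,0.02,0.5],[0,0,0,0,0,0.06,0.5],[0,0,0,0,0,0.1,0.5],[0,0,0,0,0,0.14,0.5],[0,0,0,0,0,0.18,0.5],[0,0,0,-0.03,0,0.2,0.5],[0,0,0,-0.06,0,0.2,0.5],[0,0,0,-0.06,0,0.2,0.5]]'; python3 - <<'E'
from h import *
for n in ('wrist','scene','side'): shot(n,n[:2]+'11')
for n in ('wr11','sc11','si11'):
    W=cloud(load(n));near=np.hypot(W[...,0]-.4836,W[...,1]-.325)<.05
    k=near&(W[...,2]>.115)&(W[...,2]<.16);P=W[k];print(n,len(P),np.percentile(P[:,2],[50,98]),cv2.minAreaRect((P[:,:2]*1000).astype(np.float32)))
a=cv2.resize(load('sc11')['im'][140:290,240:390],(600,600),interpolation=2)
b=cv2.resize(load('si11')['im'][140:270,230:360],(600,600),interpolation=2)
cv2.imwrite('pics/c11.png',cv2.resize(np.hstack([a,b]),(800,400)))
E
```

```text
time_s: 18.35
tcp_pos: [0.4856, 0.3243, 0.2618]
ee_rot: [[-0.992, -0.123, -0.002], [-0.123, 0.992, -0.003], [0.002, -0.003, -1.0]]
ft_force: [0.2, 1.1, 0.6]
width: 0.0428
time_s: 19.02
tcp_pos: [0.4226, 0.3239, 0.4646]
ee_rot: [[-0.992, -0.125, 0.0], [-0.125, 0.992, 0.002], [-0.0, 0.002, -1.0]]
ft_force: [0.3, -1.4, 0.1]
width: 0.0427
wr11 371 [0.11976858 0.12141439] ((482.22314453125, 323.7389831542969), (33.1180534362793, 15.989455223083496), 7.170081615447998)
sc11 150 [0.12053943 0.12332099] ((482.9362487792969, 324.8324890136719), (35.859195709228516, 16.245054244995117), 6.931422233581543)
si11 129 [0.11723552 0.1195215 ] ((481.9502258300781, 323.04498291015625), (32.8594856262207, 16.45701026916504), 7.283147811889648)
```

View pics/wr11.png

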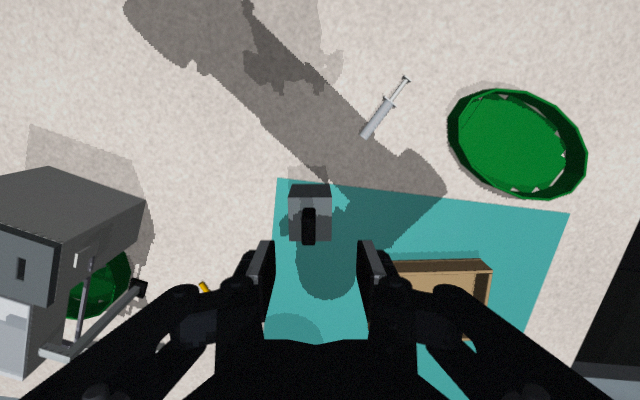

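View pics/si11.png

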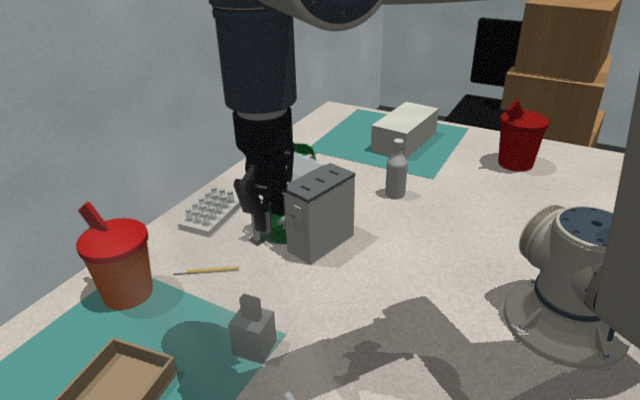

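View pics/c11.png

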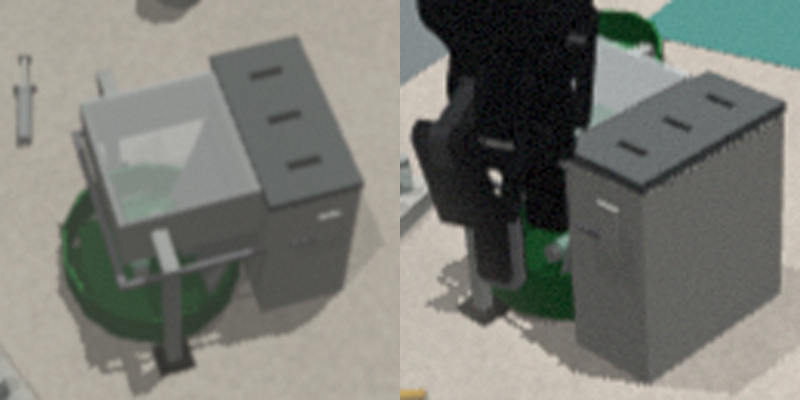

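The blade is home: handle top is about 0.120 m and the handle is centred over the stand. To count the vials I'll tilt the wrist toward the dish from the +y side.

```bash
python3 -m pendant '[[-7,0,0,0.03,0,0,0.5],[-14,0,0,0.06,0,0,0.5],[-21,0,0,0.09,0,0,0.5],[-28,0,0,0.12,0,0,0.5],[-35,0,0,0.14,0,-0.03,0.5],[-40,0,0,0.14,0,-0.05,0.5],[-40,0,0,0.14,0,-0.05,0.5],[-40,0,0,0.14,0,-0.05,0.5]]'; python3 -c "
from h import *
shot('wrist','w12')"
```

```text
time_s: 19.83
tcp_pos: [0.5662, 0.3245, 0.4091]
ee_rot: [[-0.992, -0.126, -0.005], [-0.092, 0.757, -0.647], [0.085, -0.641, -0.762]]
ft_force: [-0.5, -0.5, 1.9]
width: 0.0429
```

View pics/w12.png

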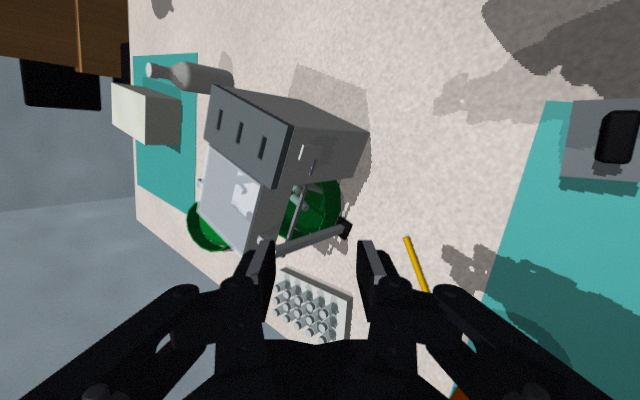

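```bash
python3 -m pendant '[[-7,0,0,0.02,0,-0.03,0.5],[-14,0,0,0.04,0,-0.06,0.5],[-20,0,0,0.05,0,-0.09,0.5],[-22,0,0,0.06,0,-0.11,0.5],[-22,0,0,0.06,0,-0.12,0.5],[-22,0,0,0.06,0,-0.12,0.5]]'; python3 -c "
from h import *
shot('wrist','w13')
z=load('w13');i=z['im'];cv2.imwrite('pics/c13.png',cv2.resize(i[100:280,150:420],(800,533),interpolation=2))"
```

```text
time_s: 20.38
tcp_pos: [0.626, 0.3241, 0.2923]
ee_rot: [[-0.992, -0.123, -0.002], [-0.056, 0.468, -0.882], [0.109, -0.875, -0.471]]
ft_force: [1.1, -0.7, 0.2]
width: 0.043
```

View pics/c13.png

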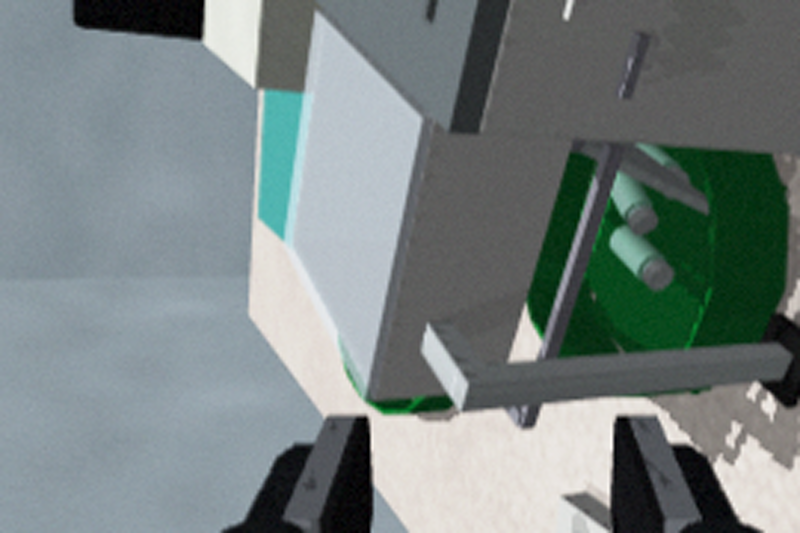

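```bash
python3 - <<'E'
from h import *
W=cloud(load('w13'))
for p in ((362,170),(369,190),(369,151),(376,155),(373,152),(390,175)): print(p,W[p[1],p[0]].round(3))
# dish rim from scene depth
W=cloud(load('sc11'));im=load('sc11')['im'].astype(int)
k=(im[...,1]>im[...,2]+25)&(im[...,1]>im[...,0]+15)&(np.hypot(W[...,0]-.62,W[...,1]+.03)<.13)&(W[...,2]<.06)
print(k.sum(),cv2.minAreaRect((W[k][:,:2]*1000).astype(np.float32)))
E
```

```text
(362, 170) [ 0.626 -0.045  0.019]
(369, 190) [ 0.649 -0.022  0.019]
(369, 151) [ 0.597 -0.039  0.017]
(376, 155) [ 0.601 -0.028  0.012]
(373, 152) [ 0.598 -0.033  0.014]
(390, 175) [0.614 0.038 0.042]
98 ((674.0243530273438, -31.408851623535156), (72.36167907714844, 129.2628631591797), 18.840301513671875)
```

The cropped wrist view shows all three vials lying on the dish bottom, at crop pixels (630,205), (645,260) and (665,160), with z about 0.014–0.019 m.

```bash
python3 -c "
from rig import job_done
print(job_done())"
```

```text
the job is handed in; nothing more can be done
None
```

The vials are in the dish, the floor is open, and the blade is back in its stand and released. I handed the job in at about 20.5 s of the 67 s allowed; no verdict was reported.

- **Finding the latch:** Depth images showed slot c was empty, so I did not probe it. In slot b the force rose by about 6–7 N within roughly 1.3 mm of contact, far below the 20 N limit, so I took that to be the sealing pin and withdrew. In slot a the force rose slowly over about 12.5 mm to between 6 and 8 N, and the floor dropped.
- **Vials and flag:** The last camera views show the floor hanging open, all three vials lying on the dish bottom, and the white tamper flag still down. I estimated the dish centre rather than measuring it exactly. The vial farthest from it, partly under the floor's edge, is about 45 mm away, against the 78 mm limit.
- **Blade:** The shoulder met the stand at the same height as when I picked it up. After release, the handle top is at about 0.120 m, and its centre is within 1–2.5 mm of the stand's slot in all three cameras. It stands upright, and the gripper is clear of everything.
- **Disagreements:** The scene and side cameras placed points 2–5 mm differently from the wrist camera. I relied on the wrist camera for the fits.

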